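# Draw the hub plug of a grinder base with the threaded puller

## Task

Take the T-handled puller out of its wooden block, screw it clockwise into the red plug of the grinder base and pull the plug straight up out of its bore, then stand the plug with the puller still in it upright on the middle of the small side plate and let go. The slots of the plug's sprung brass insert have to be found by feel: press and turn gently, force neither the thread nor the insert, keep the puller upright throughout, and leave the other things on the worktop where they are.

Things in the scene. Friction and masses are not known exactly. Their poses are not given: they have to be found in the camera images.
- puller_grip (a point): Centre of the black T-bar of the steel puller, which starts upright in a wooden block (62 mm square, 36 mm high). Bar 64 mm long (x axis), 12 mm thick (y), 16 mm high; z up along the rod. Rod under the bar 10 mm thick. The nose tip is 70 mm below the bar's centre. The puller is the same after half a turn; 140 g
- puller_collar (a point): Centre of the underside of the puller's flat 30 mm collar (4 mm thick), 49.5 mm below the bar's centre; axes as puller_grip. It rests on the block at the start and lies on the plug's brass insert when the puller is fully in. Below it: a 12 mm shank, the two lugs, and a tapered 12 mm nose that reaches 8 mm below the lugs
- plug_top (a point): Centre of the plug's top, z up, x and y square to its sides. In its open middle lies a brass insert, flush with the top: 4 mm plate, central hole about 14 mm, two opposite slots 8 mm wide, 27 mm over all. The slots' line is NOT given by this pose: it lies anywhere within 0.5 rad either side of the plug's x axis. The insert is sprung: it yields 5 mm down, 4 N at first, 9 N at the end, then hard
- plug: Red-flanged plug, origin at the centre of its underside, 34 mm below plug_top, same axes; about 210 g. Flange 56 mm square, 5 mm thick, lying on the grinder base; under it a stem 40 mm square, 29 mm long, in the bore (1 mm play). Two rubber spring pads hold the stem: about 9 to 15 N of drag over the whole way out
- grinder_base: Black and steel motor base, 110 mm square, 70 mm high, fixed; origin at the centre of its underside. Its axes are those of the seated plug. Square bore in the top, 42 mm wide, 30 mm deep
- side_plate: Small white plate, 149 mm wide, rim 20 mm high; origin at the centre of its underside, z up. Its flat middle, about 74 mm wide, is 8 mm above the worktop
- kitchen_timer: White timer with red knob, 68 mm wide, 51 mm high, origin at the underside; leave alone
- deli_cup: White cup, 97 mm wide, 103 mm high, origin at the underside; leave alone
- ramekin_1: Ramekin, 82 mm wide, 42 mm high, origin at the underside; leave alone
- tasting_spoon: Spoon, 188 mm long, origin at the underside; leave alone
- plug_insert (a point): Same point as plug_top. With the lugs in line with the slots the puller goes in until its collar lies on the insert (bar's centre 49.5 mm above it); pressed lugs that meet the slots let the insert jump up. Then a clockwise turn (from above) of about 0.65 rad runs the lugs under the thread to hard stops (0.2 N m is plenty). Anticlockwise, or with the lugs only part way in, it is blocked
- puller_nose (a point): Tip of the puller's nose, 70 mm below the bar's centre; axes as puller_grip. Above it are two opposite lugs (the thread), in line with the T-bar: tips 24 mm apart, each 6 mm wide, 5 mm high, their undersides 8 mm and tops 13 mm above this tip (62 and 57 mm below the bar's centre)
- puller: The whole puller, 140 g; origin at the nose tip, same axes
Not all that is in view belongs to the job. Of the things that look like the puller, the larger one is meant. There is more than one size of the plug; the one meant has the size given above.

How it is judged:
By the outcome, as a careful person would: the job done as asked, in the order asked, and still so for the second after the job is handed in, with the robot touching nothing.
It also fails if it takes over 72 s, if anything falls off the work surface, if the arm or the gripper's body presses on something with over 40 N, if the wrist force passes 120 N, or if a joint passes its speed limit or range.

## Robot

A 6-joint arm with a two-finger parallel gripper is mounted at the origin on a cart in front of the work surface, level with it; the furniture and walls round the work are solid. World frame = base frame: x ahead of the robot, y to its left, z up, the work surface at z = 0. Lengths are in m, angles in rad, forces in N, time in s.
With the tool pointing down it reaches from about 0.325 to 0.85 m from the base axis. Payload 4.4 kg.
Tool frame: the origin (TCP) lies at the very end of the fingers, on their centre line; the grasp point (between the pads) lies 19 mm behind it (robot.hold_point_z is the distance from the TCP to the grasp point, in m); z points along the fingers, y is the line along which they close (so a half turn about z gives the same grasp; the last joint's range is limited). The gripper opens to 94 mm and grips with 3 to 60 N. Pads are 16 mm wide; open, the fingers measure 119 mm over their backs; the gripper's body (75 mm by 177 mm) begins 78 mm behind the grasp point.
Start: joints at [-1.294, 0.207, 1.542, -0, 1.393, -0.15], TCP at [0.239, -0.523, 0.205] pointing down, gripper open.
Joint ranges: [-2.73, 2.73], [-0.86, 2.22], [0.23, 2.46], [-1.11, 4.25], [0.08, 2.63], [-2.82, 2.82]. Speed limits (rad/s): [2.79, 2.79, 3.14, 3.14, 3.14, 3.14].

## Interface

Orientations are given as a rotation vector (axis times angle).
In Python, from bench import robot gives the robot as it stands.
- The arm moves only by the tool drive_tool, never from a script. Its argument "commands" is a list of rows, each an object with "xyz": the shift along the tool's x, y, z in mm, a list of three; "rot": the turn, a rotation vector about the tool's x, y, z in degrees, a list of three; "jaw": the opening, from -1 (shut) to 1 (fully open), so that 0 is half open. A call has 1 to 5 rows; each row shifts and turns the commanded pose from where the row before left it, along the tool's axes as they then stand; what a row does not reach is not made up. A row lasts 1/8 s, in which the tool goes at most 62.5 mm and 10.7 degrees, less where a joint would pass 70% of its speed; a pose out of reach is approached as far as the arm can. A call with a gripper value outside its range is refused whole. The fingers move at their own pace and stop on an object; "grip_force" is the grip in N (left out, the last holds). Time passes only in rows, so rows that do not move let the fingers close. It gives the time, the measured TCP pose, the force, the opening and the grip force at its end, in the units of the state.
- robot.get_obs(): the state, without advancing time (a new reading comes with each control period).
- robot.read_camera(name): name is "side" or "top" or "wrist"; returns a dict with "pixels" (400x640x3 uint8, red, green, blue), "camera_matrix" (3x3 intrinsics, pixels), "rvec" (rotation vector, rad) and "tvec" (3), from world to camera coordinates, as OpenCV has them; the wrist camera has in their place "mount" (4x4, takes a point from camera to tool coordinates, whose origin is the TCP and whose axes are the flange's). Camera axes: x right, y down, z forward; pixel columns grow to the right and rows downward; lengths in m; the calibration is good to about 2 mm. A picture is of the moment at which its call begins: read the wrist's pose just before it. There is no depth.
- robot.finish_job(): hands the job in; it is judged then, once.
Trained networks look in the newest picture that a camera, given by its name, has taken for a name from the list of things; names that differ only in an ending like _2 or _b are one class to them, and where a whole thing is asked for, a point or a joint stands for the part that bears it (a point fixed in the world has none). Each returns a list of dicts, best first, with "p" (0 to 1); they miss things now and then, are a little off and sometimes report something else, mostly with a low value. They report only what shows in the picture. A call takes as long as a camera call. They do not tell look-alikes from the thing itself.
- robot.recognise(label, camera): "box" ([centre column, centre row, width, height] in pixels, round what is visible of it).
- robot.masks_of(label, camera): "region" (400x640 bool, what is visible of it) and "box" ([centre column, centre row, width, height] in pixels, round what is visible of it).
The state is a dict: "t": time; "joints": joint angles; "qvel": joint speeds; "joint_torque": joint torques, N m; "eef_pos": TCP position; "orientation": TCP orientation; "ft_force": force on the tool from outside, world axes, zero at the start; "torque": the same for the moment, N m; "opening": opening from 0.0 (shut) to 1.0 (fully open); "grasp_force": force on a finger pad.
Only numpy, scipy, OpenCV 4.12 (cv2) and the standard library are available. Lean on these libraries where they do the work, as an engineer would, in place of code of your own. Each camera call takes 0.05 s, during which the arm holds its last target. There are 200 camera calls.

## Working session

There is one attempt and no reset: what is moved stays moved. The work goes in short steps, Python scripts to look and compute and a tool call to move; the robot and the scene stay as the last step left them, time stands still between calls to the robot, and variables do not carry over. Pictures are saved under pics/ and viewed, at most 10 in all, crops included, and the job is handed in when it is done.

Besides the shell and the picture viewer there is one more tool, called after "Request:" as name(argument=value, ...), one argument or row to a line, values as JSON. drive_tool: Moves the arm, as the interface text tells. Its arguments: {"type":"object","properties":{"commands":{"type":"array","items":{"type":"object","properties":{"xyz":{"type":"array","items":{"type":"number"}},"rot":{"type":"array","items":{"type":"number"}},"jaw":{"type":"number"}}}},"grip_force":{"type":"number"}},"required":["commands"]}

```bash
mkdir -p pics; ls
cat > h.py <<'E'
import numpy as np, cv2
from bench import robot
def cam(name):
    r=robot.read_camera(name); return r
def ext(r,obs=None):
    K=np.array(r["camera_matrix"])
    if "mount" in r:
        o=obs; T=np.eye(4);T[:3,:3]=cv2.Rodrigues(np.array(o["orientation"]))[0];T[:3,3]=o["eef_pos"]
        W=T@np.array(r["mount"]); R=W[:3,:3].T; return K,R,-R@W[:3,3]
    return K,cv2.Rodrigues(np.array(r["rvec"]))[0],np.array(r["tvec"]).ravel()
def onz(c,px,z):
    K,R,t=c; d=R.T@np.linalg.inv(K)@[px[0],px[1],1]; o=-R.T@t
    return o+d*(z-o[2])/d[2]
def proj(c,P):
    K,R,t=c; q=K@(R@np.array(P)+t); return q[:2]/q[2]
E
python3 - <<'E'
from h import *
o=robot.get_obs(); print(o)
ims=[]
for n in ["top","side","wrist"]:
    o=robot.get_obs(); r=cam(n); cv2.imwrite(f"pics/{n}0.png",r["pixels"][:,:,::-1]); c=ext(r,o)
    print(n,-c[1].T@c[2])
    for l in ["puller","plug","grinder_base","side_plate"]:
        for d in robot.recognise(l,n)[:4]:
            print(l,round(d["p"],2),np.round(d["box"]), np.round(onz(c,d["box"][:2],{"puller":.08,"plug":.072,"grinder_base":.07,"side_plate":.01}[l]),3))
E
```

```text
pics
{'t': 0.0, 'joints': array([-1.29349588e+00,  2.07387051e-01,  1.54293533e+00, -1.95932708e-05,
        1.39347168e+00, -1.50478649e-01]), 'qvel': array([ 1.61387683e-03,  2.17199063e-03, -1.47415162e-03, -3.73457740e-05,
       -4.94241911e-04, -1.64508389e-04]), 'joint_torque': array([ 5.44810644e-05, -3.70879483e+01, -2.81417245e+01,  6.98844739e-02,
        3.61791858e-02, -1.69467417e-04]), 'eef_pos': array([ 0.23831473, -0.52241781,  0.20431834]), 'orientation': array([-3.06785736e+00, -6.66381290e-01,  2.49178339e-04]), 'ft_force': array([-0.16272293,  0.23380883,  0.12377968]), 'torque': array([-0.00746576, -0.00961875, -0.00968726]), 'grasp_force': 0.0, 'opening': 1.0021818392482322}
top [ 0.32241404 -0.3057346   1.23831385]
puller 0.59 [213. 160.  12.  26.] [ 0.662 -0.027  0.08 ]
plug 0.8 [246. 192.  17.  11.] [ 0.585 -0.112  0.072]
plug 0.61 [295. 199.  23.  24.] [ 0.571 -0.234  0.072]
grinder_base 0.97 [295. 203.  46.  51.] [ 0.562 -0.235  0.07 ]
side_plate 0.77 [364. 247.  57.  59.] [ 0.467 -0.41   0.01 ]
side [0.32109185 0.69497201 0.79910045]
puller 0.66 [235. 284.  32.  28.] [0.655 0.002 0.08 ]
puller 0.56 [274. 303.  18.  28.] [0.563 0.034 0.08 ]
plug 0.8 [304. 228.  30.  21.] [ 0.57  -0.22   0.072]
plug 0.64 [281. 279.  19.  23.] [ 0.572 -0.04   0.072]
plug 0.17 [235. 285.  30.  24.] [ 0.659 -0.002  0.072]
grinder_base 0.82 [304. 238.  48.  56.] [ 0.561 -0.184  0.07 ]
side_plate 0.94 [361. 209.  56.  35.] [ 0.465 -0.415  0.01 ]
wrist [ 0.30756287 -0.49239136  0.38452168]
side_plate 0.75 [306.  11.  99.  21.] [ 0.416 -0.435  0.01 ]
```

Run:
```python
import cv2
a=cv2.imread("pics/top0.png")[100:300,170:430];b=cv2.imread("pics/side0.png")[160:360,180:440]
a=cv2.resize(a,None,fx=3,fy=3)[:, :780];b=cv2.resize(b,None,fx=3,fy=3)
cv2.imwrite("pics/ta.png",a);cv2.imwrite("pics/sb.png",b)
```

```text
(no output)
```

View pics/ta.png

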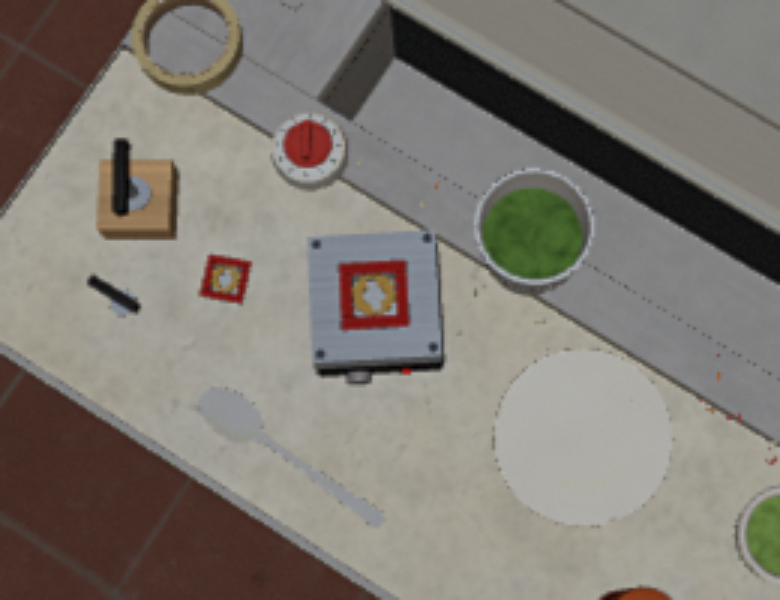

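View pics/sb.png

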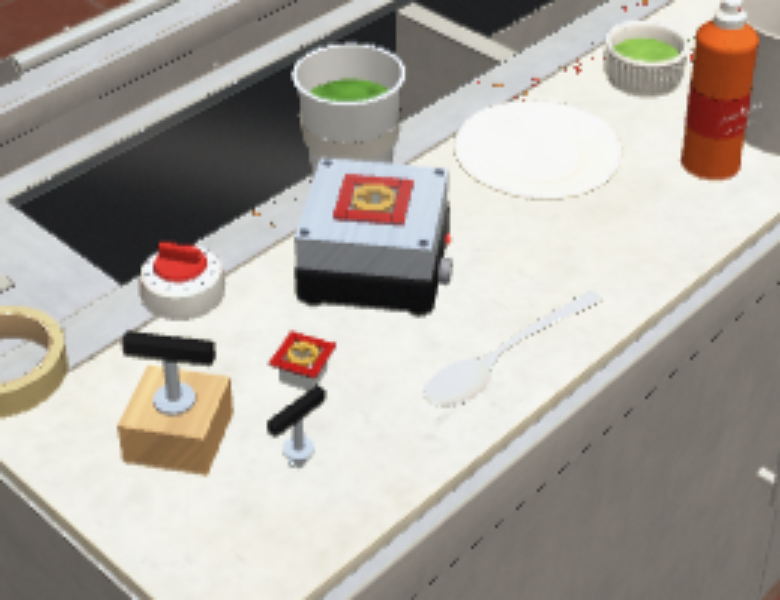

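Candidates for the puller are the one in the wooden block at top px (210,159), side (236,276), and a smaller loose one at top px (208,198). I choose the one in the block. The plug meant is the one in the base at (295,198); the small loose one at (245,192) is a look-alike.

Run:
```python
from h import *
o=robot.get_obs()
t=cam("top");ct=ext(t);s=cam("side");cs=ext(s)
def ax(c,a,b,z): 
    A,B=onz(c,a,z),onz(c,b,z); return A.round(3),B.round(3),((A+B)/2).round(4),np.linalg.norm(A-B).round(4),np.degrees(np.arctan2(*(B-A)[[1,0]])).round(1)
f=lambda x,y:(170+x/3,100+y/3); g=lambda x,y:(180+x/3,160+y/3)
print("bar top",ax(ct,f(121,142),f(121,213),.0935)); print("bar side",ax(cs,g(125,346),g(215,349),.0855))
# red/black segmentation for plug corners
def tri(p,q):
    Ps=[c[0]@np.c_[c[1],c[2]] for c in(ct,cs)]
    X=cv2.triangulatePoints(Ps[0],Ps[1],np.float64(p),np.float64(q)).ravel();return X[:3]/X[3]
print("tri bar",tri(f(121,177),g(169,347)))
for n,c,r in(("top",ct,t),("side",cs,s)):
    hsv=cv2.cvtColor(r["pixels"],cv2.COLOR_RGB2HSV); m=(((hsv[...,0]<8)|(hsv[...,0]>172))&(hsv[...,1]>130)).astype(np.uint8)
    x,y=(295,198) if n=="top" else (304,226); k=np.zeros_like(m);k[y-14:y+14,x-20:x+20]=1;m*=k
    pts=np.argwhere(m)[:,::-1]
    P=np.array([onz(c,p,.075)[:2] for p in pts],np.float32); rc=cv2.minAreaRect(P);print(n,"plug",rc)
    d=robot.masks_of("side_plate",n)
    if d:
        P=np.array([onz(c,p,.018)[:2] for p in np.argwhere(d[0]["region"])[:,::-1]],np.float32);print("plate",cv2.minEnclosingCircle(P))
```

```text
bar top (array([ 0.69 , -0.02 ,  0.093]), array([ 0.63 , -0.025,  0.093]), array([ 0.66  , -0.0228,  0.0935]), np.float64(0.0606), np.float64(-175.1))
bar side (array([ 0.689, -0.009,  0.086]), array([ 0.629, -0.021,  0.086]), array([ 0.6589, -0.015 ,  0.0855]), np.float64(0.0617), np.float64(-169.1))
tri bar [ 0.66284434 -0.01991682  0.08109728]
top plug ((0.5745376348495483, -0.23226048052310944), (0.05447610095143318, 0.054421838372945786), 5.75201416015625)
plate ((0.4730101227760315, -0.40889906883239746), 0.07727839797735214)
side plug ((0.5716946721076965, -0.2245500534772873), (0.05382170155644417, 0.055890534073114395), 5.697135925292969)
plate ((0.46948307752609253, -0.40387654304504395), 0.07719448953866959)
```

Request:
drive_tool(
  commands=[
    {"xyz": [50, -21, -10]},
    {"xyz": [50, -22, -10]},
    {"xyz": [51, -22, -10]},
    {"xyz": [51, -22, -10]},
    {"xyz": [51, -22, -10]},
  ],
)

```text
schema error: expected keys xyz, rot, jaw
```

Request:
drive_tool(
  commands=[
    {"xyz": [51, -22, 0]},
    {"xyz": [52, -22, 0], "rot": [0, 0, 0]},
    {"rot": [0, 0, 8.25]},
    {"rot": [0, 0, 8.25]},
    {"xyz": [0, 0, 0]},
  ],
)

```text
schema error: expected keys xyz, rot, jaw
```

```bash
cat >> h.py <<'E'
def yaw(o):
    R=cv2.Rodrigues(np.array(o["orientation"]))[0]; return np.degrees(np.arctan2(R[1,0],R[0,0])),R
def goto(o,P,ang):
    y,R=yaw(o); d=R.T@(np.array(P)-o["eef_pos"])*1000
    print("shift tool mm",d.round(1),"rot z deg",round(-(ang-y),1),"yaw",round(y,1),"tilt",np.degrees(np.arccos(-R[2,2])).round(2),"F",o["ft_force"].round(1),"t",round(o["t"],2),"j6",o["joints"][5].round(2))
E
python3 - <<'E'
from h import *
o=robot.get_obs(); r=cam("wrist"); cv2.imwrite("pics/w1.png",r["pixels"][:,:,::-1]); c=ext(r,o)
print(np.array(r["mount"]).round(3),yaw(o)[0],o["eef_pos"],o["joints"])
for l,z in [("plug",.075),("puller_grip",.0935),("puller",.08)]:
    for d in robot.recognise(l,"wrist"): print(l,d["p"],d["box"],onz(c,d["box"][:2],z))
E
```

```text
[[-0.001 -0.966 -0.257  0.076]
 [ 1.    -0.    -0.001  0.001]
 [ 0.001 -0.257  0.966 -0.179]
 [ 0.     0.     0.     1.   ]] 24.510828579978124 [ 0.23854813 -0.52320429  0.20547857] [-1.29350162e+00  2.06548214e-01  1.54149484e+00  1.73797079e-05
  1.39346857e+00 -1.50503020e-01]
```

View pics/w1.png

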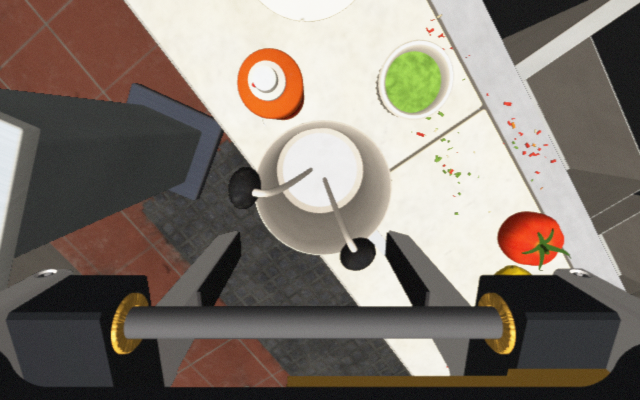

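The moves were refused because every row needs all three keys. The view is still from the start pose: a utensil crock at (320,180) and a bottle at (270,80) lie just below and ahead, so I'll rise first.

Request:
drive_tool(
  commands=[
    {"xyz": [0, 0, -50], "rot": [0, 0, 0], "jaw": 1},
    {"xyz": [0, 0, -50], "rot": [0, 0, 0], "jaw": 1},
    {"xyz": [51, -22, 0], "rot": [0, 0, 0], "jaw": 1},
    {"xyz": [51, -22, 0], "rot": [0, 0, 0], "jaw": 1},
    {"xyz": [51, -22, 0], "rot": [0, 0, 0], "jaw": 1},
  ],
  grip_force=15,
)

```text
t: 1.78
eef_pos: [0.3512, -0.3985, 0.3057]
orientation: [3.07, 0.665, 0.001]
ft_force: [1.4, -0.4, -0.5]
opening: 0.997
grasp_force: 0.0
```

Request:
drive_tool(
  commands=[
    {"xyz": [51, -22, 0], "rot": [0, 0, 0], "jaw": 1},
    {"xyz": [51, -22, 0], "rot": [0, 0, 0], "jaw": 1},
    {"xyz": [51, -22, 25], "rot": [0, 0, 0], "jaw": 1},
    {"xyz": [50, -21, 25], "rot": [0, 0, 8.25], "jaw": 1},
    {"xyz": [0, 0, 0], "rot": [0, 0, 8.25], "jaw": 1},
  ],
)

```text
t: 2.4
eef_pos: [0.4996, -0.2321, 0.2526]
orientation: [-3.13, -0.221, 0.006]
ft_force: [1.0, -1.1, -0.0]
opening: 1.002
grasp_force: 0.0
```

Request:
drive_tool(
  commands=[
    {"xyz": [0, 0, 0], "rot": [0, 0, 0], "jaw": 1},
    {"xyz": [0, 0, 0], "rot": [0, 0, 0], "jaw": 1},
  ],
)

```text
t: 2.65
eef_pos: [0.499, -0.2369, 0.2559]
orientation: [3.133, 0.221, 0.001]
ft_force: [0.1, -0.1, 0.4]
opening: 1.001
grasp_force: 0.0
```

```bash
cat > w.py <<'E'
import sys
from h import *
o=robot.get_obs(); r=cam("wrist"); cv2.imwrite(f"pics/{sys.argv[1]}.png",r["pixels"][:,:,::-1]); c=ext(r,o)
print(yaw(o)[0],o["eef_pos"],o["joints"].round(2),o["t"])
for l,z in [("plug",.075),("puller_grip",.0935),("puller",.08)]:
    for d in robot.recognise(l,"wrist"): print(l,d["p"],np.round(d["box"]),onz(c,d["box"][:2],z))
E
python3 w.py w2
```

```text
8.080247310064726 [ 0.49898209 -0.23686921  0.25594806] [-0.6   0.12  1.53 -0.    1.48  0.83] 2.65
plug 0.93 [317. 122.  53.  56.] [ 0.57725503 -0.23118027  0.075     ]
plug 0.58 [219.  94.  33.  38.] [ 0.59296202 -0.11568785  0.075     ]
puller_grip 0.95 [140.  21.  48.  42.] [ 0.65089456 -0.03623532  0.0935    ]
puller_grip 0.74 [144. 102.  44.  28.] [ 0.57220149 -0.04030877  0.0935    ]
puller 0.72 [143. 101.  45.  26.] [ 0.57332983 -0.03216732  0.08      ]
puller 0.66 [143.  20.  47.  40.] [ 0.65524724 -0.0318871   0.08      ]
```

View pics/w2.png

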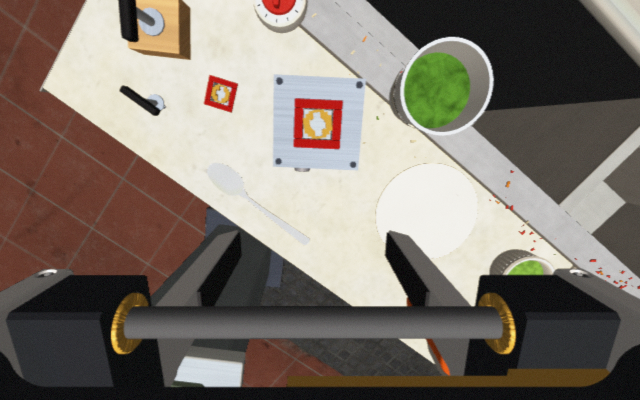

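The target plug is at (317,122), the look-alike plug at (220,93), the block and puller at (150,22), and the small puller at (145,100). Next: the slot line and the plug's edges.

Run:
```python
from h import *
o=robot.get_obs(); r=cam("wrist"); c=ext(r,o)
K,R,t=c
im=r["pixels"]
# rectify to world plane z=.075, 0.25mm/px, 80mm: up=+x world, left=+y
C=np.array([.577,-.231]); N=480; s=80/N/1000
dst=np.float32([[0,0],[N,0],[N,N],[0,N]])
src=np.float32([proj(c,[C[0]+(N/2-v)*s,C[1]+(N/2-u)*s,.075]) for u,v in dst])
H=cv2.getPerspectiveTransform(src,dst); w=cv2.warpPerspective(im,H,(N,N),flags=cv2.INTER_CUBIC)
cv2.imwrite("pics/rect.png",w[:,:,::-1])
hsv=cv2.cvtColor(w,cv2.COLOR_RGB2HSV); m=(((hsv[...,0]<8)|(hsv[...,0]>172))&(hsv[...,1]>130))
p=np.argwhere(m)[:,::-1].astype(np.float32); rc=cv2.minAreaRect(p)
print(C[0]+(N/2-rc[0][1])*s,C[1]+(N/2-rc[0][0])*s,np.array(rc[1])*s,rc[2])
```

```text
0.5757381947835286 -0.23148401896158854 [0.05512159 0.05482158] 84.52262878417969
```

View pics/rect.png

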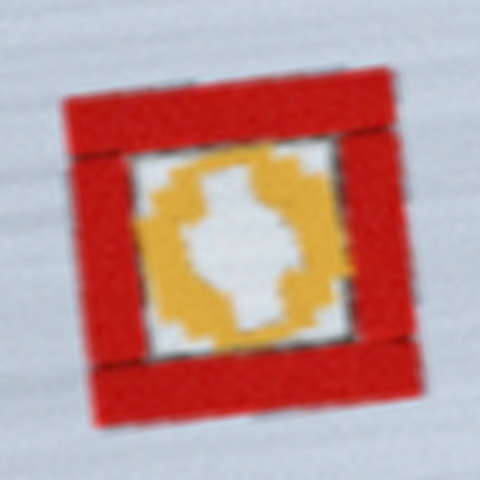

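Request:
drive_tool(
  commands=[
    {"xyz": [28, -51, 0], "rot": [0, 0, 0], "jaw": 1},
    {"xyz": [28, -51, 0], "rot": [0, 0, 0], "jaw": 1},
    {"xyz": [28, -51, 0], "rot": [0, 0, 0], "jaw": 1},
    {"xyz": [28, -51, 0], "rot": [0, 0, 0], "jaw": 1},
    {"xyz": [0, 0, 0], "rot": [0, 0, 0], "jaw": 1},
  ],
)

```text
t: 3.52
eef_pos: [0.5822, -0.0152, 0.2555]
orientation: [-3.132, -0.229, -0.001]
ft_force: [-0.0, 0.6, 0.3]
opening: 1.001
grasp_force: 0.0
```

Request:
drive_tool(
  commands=[
    {"xyz": [0, 0, 0], "rot": [0, 0, 0], "jaw": 1},
    {"xyz": [0, 0, 0], "rot": [0, 0, 0], "jaw": 0.2},
  ],
)

```text
t: 3.78
eef_pos: [0.5812, -0.0202, 0.2555]
orientation: [3.134, 0.216, -0.0]
ft_force: [0.0, -0.3, 0.9]
opening: 0.928
grasp_force: 0.0
```

Run:
```python
from h import *
o=robot.get_obs(); r=cam("wrist"); c=ext(r,o); im=r["pixels"]
cv2.imwrite("pics/w3.png",im[:,:,::-1])
for d in robot.masks_of("puller_grip","wrist")[:2]:
    m=d["region"]; print(d["p"],np.round(d["box"]))
    dark=(im.max(2)<70)
    b=[int(v) for v in d["box"]]; k=np.zeros_like(m); k[max(0,b[1]-b[3]//2-4):b[1]+b[3]//2+4,max(0,b[0]-b[2]//2-4):b[0]+b[2]//2+4]=1
    p=np.argwhere(dark&k&m)[:,::-1].astype(float)
    for z in(.0935,.0855):
        P=np.array([onz(c,q,z)[:2] for q in p],np.float32); rc=cv2.minAreaRect(P); e,v=np.linalg.eigh(np.cov(P.T)); print(z,rc,P.mean(0),np.degrees(np.arctan2(v[1,1],v[0,1])))
print("cam",-c[1].T@c[2],"o",o["eef_pos"],yaw(o)[0])
```

```text
0.96 [318. 118.  25.  66.]
0.0935 ((0.6644428968429565, -0.018969954922795296), (0.061106126755476, 0.01031231414526701), 3.9632813930511475) [ 0.66665757 -0.01876132] -176.38215529159046
0.0855 ((0.6646348834037781, -0.019177056849002838), (0.0625394880771637, 0.010554198175668716), 3.963290214538574) [ 0.6669017  -0.01896352] -176.3821557583743
0.86 [307. 190.  31.  25.]
0.0935 ((0.5822460651397705, -0.013488857075572014), (0.04142732173204422, 0.00825840700417757), 61.0366096496582) [ 0.5841168  -0.01096629] 63.153933117315916
0.0855 ((0.5805100798606873, -0.0135673638433218), (0.04239905625581741, 0.008452160283923149), 61.036659240722656) [ 0.58242464 -0.01098566] 63.15394292626704
cam [ 0.65625703 -0.01014075  0.43455727] o [ 0.58115589 -0.0201599   0.25546477] 7.894381796070433
```

View pics/w3.png

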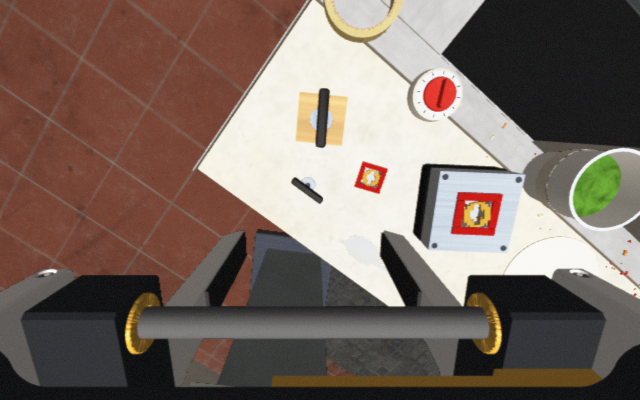

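Bar centre is (0.664,-0.019), yaw 4°, measured length about 62 mm, which matches the description. Block at (322,118), small puller at (307,190). Going in.

Request:
drive_tool(
  commands=[
    {"xyz": [41, 5.2, 0], "rot": [0, 0, 0], "jaw": 0.2},
    {"xyz": [41, 5.2, 0], "rot": [0, 0, 3.9], "jaw": 0.2},
    {"xyz": [0, 0, 40], "rot": [0, 0, 0], "jaw": 0.2},
    {"xyz": [0, 0, 40], "rot": [0, 0, 0], "jaw": 0.2},
    {"xyz": [0, 0, 40], "rot": [0, 0, 0], "jaw": 0.2},
  ],
)

```text
t: 4.5
eef_pos: [0.6641, -0.0189, 0.1343]
orientation: [3.14, 0.11, 0.0]
ft_force: [-0.5, 0.1, -0.8]
opening: 0.603
grasp_force: 0.0
```

Request:
drive_tool(
  commands=[
    {"xyz": [0, 0, 0], "rot": [0, 0, 0], "jaw": 0.2},
    {"xyz": [0, 0, 0], "rot": [0, 0, 0], "jaw": 0.2},
  ],
)

```text
t: 4.75
eef_pos: [0.6651, -0.0184, 0.1372]
orientation: [3.139, 0.111, 0.004]
ft_force: [0.3, -0.2, 0.2]
opening: 0.602
grasp_force: 0.0
```

Run:
```python
from h import *
goto(robot.get_obs(),[.664,-.0193,.0665],4.0)
```

```text
shift tool mm [-1.4  0.8 70.7] rot z deg 0.1 yaw 4.1 tilt 0.14 F [ 0.3 -0.2  0.2] t 4.75 j6 1.34
```

Request:
drive_tool(
  commands=[
    {"xyz": [-1, 0.5, 35], "rot": [0, 0, 0], "jaw": 0.2},
    {"xyz": [0, 0, 35], "rot": [0, 0, 0], "jaw": 0.2},
    {"xyz": [0, 0, 0], "rot": [0, 0, 0], "jaw": 0.2},
    {"xyz": [0, 0, 0], "rot": [0, 0, 0], "jaw": -0.6},
    {"xyz": [0, 0, 0], "rot": [0, 0, 0], "jaw": -1},
  ],
  grip_force=12,
)

```text
t: 5.38
eef_pos: [0.6654, -0.0185, 0.0686]
orientation: [3.139, 0.113, 0.008]
ft_force: [-0.3, 0.3, 0.7]
opening: 0.424
grasp_force: 0.0
```

Request:
drive_tool(
  commands=[
    {"xyz": [0, 0, 0], "rot": [0, 0, 0], "jaw": -1},
    {"xyz": [0, 0, 0], "rot": [0, 0, 0], "jaw": -1},
    {"xyz": [0, 0, 0], "rot": [0, 0, 0], "jaw": -1},
    {"xyz": [0, 0, 0], "rot": [0, 0, 0], "jaw": -1},
  ],
)

```text
t: 5.88
eef_pos: [0.6633, -0.0182, 0.0656]
orientation: [3.139, 0.113, 0.0]
ft_force: [-0.5, 0.1, 1.0]
opening: 0.129
grasp_force: 12.0
```

Run:
```python
from h import *
o=robot.get_obs();goto(o,[.664,-.0193,.0665],4.0);print(o["eef_pos"],o["torque"],o["opening"]*94,o["grasp_force"])
```

```text
shift tool mm [ 0.6  1.2 -0.9] rot z deg 0.1 yaw 4.1 tilt 0.02 F [-0.5  0.1  1. ] t 5.88 j6 1.34
[ 0.66327425 -0.01817757  0.06563528] [-0.02821445  0.06320968 -0.01967158] 12.094544395851486 11.999978721141815
```

Request:
drive_tool(
  commands=[
    {"xyz": [0, 0, 0], "rot": [0, 0, 0], "jaw": -1},
    {"xyz": [0, 0, -10], "rot": [0, 0, 0], "jaw": -1},
    {"xyz": [0, 0, -20], "rot": [0, 0, 0], "jaw": -1},
    {"xyz": [0, 0, -30], "rot": [0, 0, 0], "jaw": -1},
    {"xyz": [0, 0, -40], "rot": [0, 0, 0], "jaw": -1},
  ],
  grip_force=40,
)

```text
t: 6.5
eef_pos: [0.6622, -0.0179, 0.1665]
orientation: [-3.139, -0.113, 0.004]
ft_force: [-0.2, 0.4, -2.4]
opening: 0.124
grasp_force: 40.0
```

Run:
```python
from h import *
o=robot.get_obs();goto(o,[.5755,-.2315,.166],11.0);print(o["eef_pos"],o["torque"],o["opening"]*94,o["grasp_force"])
```

```text
shift tool mm [-101.8  206.8    0.6] rot z deg -6.9 yaw 4.1 tilt 0.13 F [-0.2  0.4 -2.4] t 6.5 j6 1.34
[ 0.6621527  -0.01790054  0.16651169] [-0.03415483  0.00663029  0.0494504 ] 11.690573189857469 39.9995756149292
```

Request:
drive_tool(
  commands=[
    {"xyz": [-20, 41, 0], "rot": [0, 0, 0], "jaw": -1},
    {"xyz": [-20, 41, 0], "rot": [0, 0, 0], "jaw": -1},
    {"xyz": [-20, 41, 0], "rot": [0, 0, 0], "jaw": -1},
    {"xyz": [-20, 41, 0], "rot": [0, 0, 0], "jaw": -1},
    {"xyz": [-21.5, 42.5, 0], "rot": [0, 0, -6.9], "jaw": -1},
  ],
)

```text
t: 7.12
eef_pos: [0.5763, -0.2326, 0.1672]
orientation: [3.126, 0.307, 0.002]
ft_force: [-0.5, -0.2, -0.4]
opening: 0.122
grasp_force: 40.0
```

Request:
drive_tool(
  commands=[
    {"xyz": [0, 0, 0], "rot": [0, 0, 0], "jaw": -1},
    {"xyz": [0, 0, 10], "rot": [0, 0, 0], "jaw": -1},
    {"xyz": [0, 0, 0], "rot": [0, 0, 0], "jaw": -1},
    {"xyz": [0, 0, 0], "rot": [0, 0, 0], "jaw": -1},
  ],
)

```text
t: 7.62
eef_pos: [0.577, -0.23, 0.1551]
orientation: [-3.126, -0.304, 0.001]
ft_force: [0.9, 0.3, -1.9]
opening: 0.123
grasp_force: 40.0
```

Run:
```python
from h import *
o=robot.get_obs();goto(o,[.5755,-.2315,.156],11.0);print(o["eef_pos"])
R=yaw(o)[1]; bar=o["eef_pos"]-R[:,2]*.019
ims=[]
for n in("wrist","side"):
    r=cam(n);c=ext(r,o);im=r["pixels"].copy(); 
    for l in ["puller","puller_grip","puller_collar","puller_nose","plug_top"]:
        d=robot.recognise(l,n); print(n,l,[(round(x["p"],2),np.round(x["box"])) for x in d[:2]])
    P={"grip":bar,"collar":bar+R[:,2]*.0495,"nose":bar+R[:,2]*.07,"plug":[.5755,-.2315,.075]}
    q={k:proj(c,v) for k,v in P.items()}; print({k:v.round(1) for k,v in q.items()})
    x,y=[int(v) for v in q["collar"]]; x0=max(0,min(540,x-50));y0=max(0,min(300,y-50))
    cr=cv2.resize(im[y0:y0+100,x0:x0+100],(400,400),interpolation=cv2.INTER_CUBIC)
    for v in q.values(): cv2.circle(cr,(int((v[0]-x0)*4+2),int((v[1]-y0)*4+2)),3,(0,255,0),1)
    ims.append(cr)
cv2.imwrite("pics/chk.png",np.hstack(ims)[:,:,::-1])
```

```text
shift tool mm [-1.7  1.2 -0.9] rot z deg 0.1 yaw 11.1 tilt 0.05 F [ 0.9  0.3 -1.9] t 7.62 j6 0.86
[ 0.57697047 -0.22998071  0.15511863]
wrist puller [(0.93, array([ 96., 165.,  67.,  44.])), (0.72, array([315., 253.,  46., 103.]))]
wrist puller_grip [(0.71, array([ 96., 166.,  65.,  37.])), (0.62, array([312., 254.,  41., 106.]))]
wrist puller_collar [(0.72, array([ 94., 168.,  67.,  39.])), (0.58, array([312., 253.,  36., 102.]))]
wrist puller_nose [(0.95, array([312., 253.,  44., 106.])), (0.56, array([ 94., 167.,  66.,  39.]))]
wrist plug_top [(0.93, array([196., 157.,  43.,  47.])), (0.62, array([315., 206.,  66.,  56.]))]
{'grip': array([312.3, 257.8]), 'collar': array([312.5, 229.2]), 'nose': array([312.5, 220.6]), 'plug': array([314. , 212.4])}
side puller [(0.67, array([277., 301.,  15.,  26.])), (0.63, array([303., 200.,  30.,  28.]))]
side puller_grip [(0.82, array([277., 303.,  23.,  29.])), (0.57, array([303., 202.,  28.,  28.]))]
side puller_collar [(0.76, array([303., 201.,  28.,  28.])), (0.57, array([278., 302.,  17.,  28.]))]
side puller_nose [(0.8, array([280., 304.,  16.,  29.]))]
side plug_top [(0.63, array([280., 282.,  20.,  16.])), (0.6, array([305., 226.,  25.,  22.]))]
{'grip': array([301.9, 188.8]), 'collar': array([302.3, 206.8]), 'nose': array([302.4, 214. ]), 'plug': array([303.3, 223.7])}
```

View pics/chk.png

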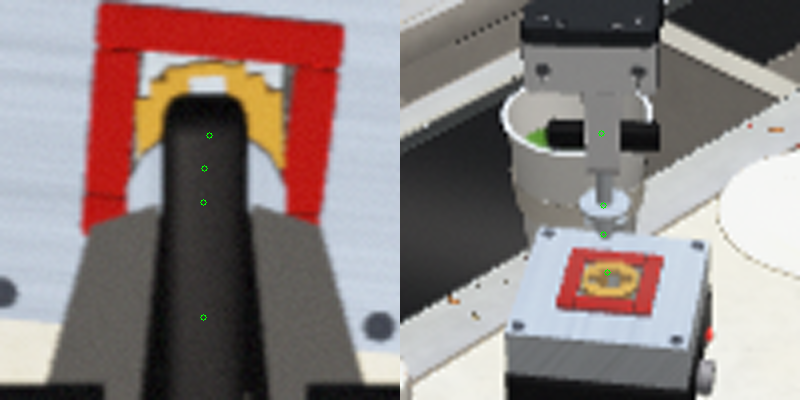

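The puller hangs upright above the plug. In the side view the flange looks slightly nearer (+y) than predicted. I'll work out the offset between puller and plug from both views.

Run:
```python
from h import *
o=robot.get_obs();R=yaw(o)[1]; bar=o["eef_pos"]-R[:,2]*.019
print(o["eef_pos"])
r=cam("wrist");c=ext(r,o)
a,b=onz(c,(287,180.4),.075),onz(c,(347.7,186.2),.075); m=(a+b)/2
n=np.array([np.cos(np.radians(5.5)),np.sin(np.radians(5.5)),0]); print("wrist flange width",np.linalg.norm(a-b),"dir",np.degrees(np.arctan2(*(a-b)[[1,0]]))-90,"centre",m-n*.028)
e=onz(c,(313.3,202.9),bar[2]+.008); print("bar far end",e,"-> centre",e-R[:,0]*.032,"expected",bar)
s=cam("side");cs=ext(s)
hsv=cv2.cvtColor(s["pixels"],cv2.COLOR_RGB2HSV); mk=(((hsv[...,0]<8)|(hsv[...,0]>172))&(hsv[...,1]>130)).astype(np.uint8)
k=np.zeros_like(mk);k[212:242,284:324]=1;P=np.array([onz(cs,p,.075)[:2] for p in np.argwhere(mk*k)[:,::-1]],np.float32);print("side plug",cv2.minAreaRect(P))
# predicted corners in side
x0,y0=252,156
for dx,dy in((-1,-1),(-1,1),(1,1),(1,-1)):
    v=np.array([-n[1],n[0],0]); print(proj(cs,np.array([.5757,-.2315,.075])+.028*(dx*n+dy*v)).round(1))
K=np.float32
for name,uv in(("grip",(604,134)),("collar",(605,203))):
    print(name,onz(cs,(252.3+(uv[0]-400)/4-.5,156.8+uv[1]/4-.5),bar[2] if name=="grip" else bar[2]-.0475))
t=cam("top");ct=ext(t); cv2.imwrite("pics/topx.png",t["pixels"][:,:,::-1])
ht=cv2.cvtColor(t["pixels"],cv2.COLOR_RGB2HSV); 
# base steel corners predicted
for z in(.07,): print("top proj plug",proj(ct,[.5757,-.2315,.075]))
```

```text
[ 0.57668576 -0.23140699  0.15548921]
wrist flange width 0.054361648790456324 dir 5.429803657540447 centre [ 0.57439572 -0.23351384  0.075     ]
bar far end [ 0.61168591 -0.22518684  0.18248921] -> centre [ 0.58027408 -0.23129399  0.18248854] expected [ 0.57668548 -0.2314076   0.17448921]
side plug ((0.5716946721076965, -0.2245500534772873), (0.05382170155644417, 0.055890534073114395), 5.697135925292969)
[316.6 217.7]
[313.2 232. ]
[289.4 229.8]
[293.7 215.8]
grip [ 0.57390443 -0.22588881  0.17448921]
collar [ 0.57403852 -0.22615607  0.12698921]
top proj plug [293.92196279 197.27209318]
```

Request:
drive_tool(
  commands=[
    {"xyz": [-2.2, 0, 8], "rot": [0, 0, 0], "jaw": -1},
    {"xyz": [0, 0, 10], "rot": [0, 0, 0], "jaw": -1},
    {"xyz": [0, 0, 5], "rot": [0, 0, 0], "jaw": -1},
    {"xyz": [0, 0, 2], "rot": [0, 0, 0], "jaw": -1},
    {"xyz": [0, 0, 0], "rot": [0, 0, 0], "jaw": -1},
  ],
)

```text
t: 9.0
eef_pos: [0.5745, -0.2318, 0.1303]
orientation: [-3.127, -0.301, 0.0]
ft_force: [0.7, -0.1, -1.4]
opening: 0.125
grasp_force: 40.0
```

```bash
cat > side.py <<'E'
import sys
from h import *
o=robot.get_obs();goto(o,[.5745,-.2315,.118],11.0);print(o["eef_pos"],o["torque"])
s=cam("side")["pixels"]; w=cam("wrist")["pixels"]
a=cv2.resize(s[170:250,270:350],(400,400),interpolation=cv2.INTER_CUBIC);b=cv2.resize(w[160:260,262:362],(400,400),interpolation=cv2.INTER_CUBIC)
cv2.imwrite(f"pics/{sys.argv[1]}.png",np.hstack([a,b])[:,:,::-1])
E
python3 side.py s1
```

```text
shift tool mm [ 0.  -0.3 12.3] rot z deg 0.0 yaw 11.0 tilt 0.01 F [ 0.7 -0.1 -1.4] t 9.0 j6 0.86
[ 0.57454766 -0.23176278  0.13026454] [ 0.03532461  0.01155509 -0.01640757]
```

View pics/s1.png

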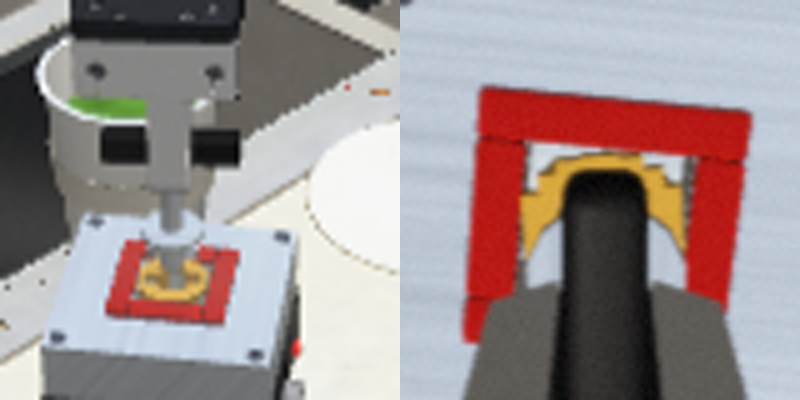

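The nose hangs centred on the insert: side crop about (174,283), insert centre (174,280). Lowering gently.

Request:
drive_tool(
  commands=[
    {"xyz": [0, 0, 2], "rot": [0, 0, 0], "jaw": -1},
    {"xyz": [0, 0, 2], "rot": [0, 0, 0], "jaw": -1},
    {"xyz": [0, 0, 1], "rot": [0, 0, 0], "jaw": -1},
    {"xyz": [0, 0, 1], "rot": [0, 0, 0], "jaw": -1},
    {"xyz": [0, 0, 0], "rot": [0, 0, 0], "jaw": -1},
  ],
)

```text
t: 9.72
eef_pos: [0.5745, -0.2317, 0.1243]
orientation: [-3.127, -0.301, 0.0]
ft_force: [0.3, -0.5, -1.5]
opening: 0.123
grasp_force: 40.0
```

Request:
drive_tool(
  commands=[
    {"xyz": [0, 0, 1], "rot": [0, 0, 0], "jaw": -1},
    {"xyz": [0, 0, 1], "rot": [0, 0, 0], "jaw": -1},
    {"xyz": [0, 0, 1], "rot": [0, 0, 0], "jaw": -1},
    {"xyz": [0, 0, 0], "rot": [0, 0, 0], "jaw": -1},
  ],
)

```text
t: 10.22
eef_pos: [0.5745, -0.2317, 0.1213]
orientation: [-3.127, -0.301, 0.0]
ft_force: [-0.1, 0.6, -1.1]
opening: 0.124
grasp_force: 40.0
```

The nose is 5 mm inside the hole with no contact force.

Request:
drive_tool(
  commands=[
    {"xyz": [0, 0, 1], "rot": [0, 0, 0], "jaw": -1},
    {"xyz": [0, 0, 1], "rot": [0, 0, 0], "jaw": -1},
    {"xyz": [0, 0, 1], "rot": [0, 0, 0], "jaw": -1},
    {"xyz": [0, 0, 0], "rot": [0, 0, 0], "jaw": -1},
  ],
)

```text
t: 10.72
eef_pos: [0.5745, -0.2317, 0.1183]
orientation: [-3.127, -0.301, 0.0]
ft_force: [-0.1, 0.2, -0.9]
opening: 0.126
grasp_force: 40.0
```

Request:
drive_tool(
  commands=[
    {"xyz": [0, 0, 1], "rot": [0, 0, 0], "jaw": -1},
    {"xyz": [0, 0, 1], "rot": [0, 0, 0], "jaw": -1},
    {"xyz": [0, 0, 0], "rot": [0, 0, 0], "jaw": -1},
  ],
)

```text
t: 11.1
eef_pos: [0.5745, -0.2317, 0.1163]
orientation: [-3.127, -0.301, 0.0]
ft_force: [-0.4, 0.8, -1.5]
opening: 0.12
grasp_force: 40.0
```

Run:
```python
from h import *
o=robot.get_obs();goto(o,[.5745,-.2315,.118],11.0);print(o["eef_pos"],o["torque"])
```

```text
shift tool mm [ 0.1 -0.2 -1.7] rot z deg 0.0 yaw 11.0 tilt 0.02 F [-0.4  0.8 -1.5] t 11.1 j6 0.86
[ 0.57446001 -0.23170334  0.11629627] [0.02848618 0.02028385 0.00821315]
```

Request:
drive_tool(
  commands=[
    {"xyz": [0, 0, 1], "rot": [0, 0, 0], "jaw": -1},
    {"xyz": [0, 0, 1], "rot": [0, 0, 0], "jaw": -1},
    {"xyz": [0, 0, 0], "rot": [0, 0, 0], "jaw": -1},
  ],
)

```text
t: 11.48
eef_pos: [0.5745, -0.2317, 0.1143]
orientation: [-3.127, -0.301, 0.0]
ft_force: [-1.0, -0.1, -1.4]
opening: 0.124
grasp_force: 40.0
```

Request:
drive_tool(
  commands=[
    {"xyz": [0, 0, 1], "rot": [0, 0, 0], "jaw": -1},
    {"xyz": [0, 0, 1], "rot": [0, 0, 0], "jaw": -1},
    {"xyz": [0, 0, 0], "rot": [0, 0, 0], "jaw": -1},
  ],
)

```text
t: 11.85
eef_pos: [0.5745, -0.2317, 0.1123]
orientation: [-3.127, -0.301, 0.0]
ft_force: [-1.0, 0.8, -1.9]
opening: 0.129
grasp_force: 40.0
```

No spring force, so the lugs are in the slots. On down until the collar touches.

Request:
drive_tool(
  commands=[
    {"xyz": [0, 0, 1.5], "rot": [0, 0, 0], "jaw": -1},
    {"xyz": [0, 0, 1.5], "rot": [0, 0, 0], "jaw": -1},
    {"xyz": [0, 0, 1.5], "rot": [0, 0, 0], "jaw": -1},
    {"xyz": [0, 0, 1.5], "rot": [0, 0, 0], "jaw": -1},
    {"xyz": [0, 0, 0], "rot": [0, 0, 0], "jaw": -1},
  ],
)

```text
t: 12.48
eef_pos: [0.5744, -0.2318, 0.1062]
orientation: [-3.127, -0.301, 0.0]
ft_force: [0.2, -0.4, -0.6]
opening: 0.122
grasp_force: 40.0
```

Request:
drive_tool(
  commands=[
    {"xyz": [0, 0, 0.7], "rot": [0, 0, 0], "jaw": -1},
    {"xyz": [0, 0, 0.7], "rot": [0, 0, 0], "jaw": -1},
    {"xyz": [0, 0, 0], "rot": [0, 0, 0], "jaw": -1},
  ],
)

```text
t: 12.85
eef_pos: [0.5745, -0.2317, 0.105]
orientation: [-3.127, -0.301, 0.0]
ft_force: [0.1, 0.0, -1.1]
opening: 0.122
grasp_force: 40.0
```

Run:
```python
from h import *
o=robot.get_obs();goto(o,[.5745,-.2317,.1046],11.0);print(o["eef_pos"],o["torque"])
```

```text
shift tool mm [ 0.  -0.   0.4] rot z deg 0.0 yaw 11.0 tilt 0.01 F [ 0.1  0.  -1.1] t 12.85 j6 0.86
[ 0.57450182 -0.23174201  0.10498104] [-0.0225387   0.00602567  0.00154866]
```

Request:
drive_tool(
  commands=[
    {"xyz": [0, 0, 0.6], "rot": [0, 0, 0], "jaw": -1},
    {"xyz": [0, 0, 0], "rot": [0, 0, 0], "jaw": -1},
  ],
)

```text
t: 13.1
eef_pos: [0.5747, -0.2318, 0.1046]
orientation: [3.127, 0.301, 0.0]
ft_force: [0.3, 0.4, -0.5]
opening: 0.126
grasp_force: 40.0
```

Request:
drive_tool(
  commands=[
    {"xyz": [0, 0, 0.6], "rot": [0, 0, 0], "jaw": -1},
    {"xyz": [0, 0, 0], "rot": [0, 0, 0], "jaw": -1},
  ],
)

```text
t: 13.35
eef_pos: [0.5748, -0.2319, 0.1044]
orientation: [3.127, 0.301, 0.001]
ft_force: [-1.1, 0.9, 3.2]
opening: 0.123
grasp_force: 40.0
```

Request:
drive_tool(
  commands=[
    {"xyz": [0, 0, 0.6], "rot": [0, 0, 0], "jaw": -1},
    {"xyz": [0, 0, 0], "rot": [0, 0, 0], "jaw": -1},
  ],
)

```text
t: 13.6
eef_pos: [0.5747, -0.2319, 0.1036]
orientation: [3.127, 0.301, 0.001]
ft_force: [-1.3, 0.7, 2.5]
opening: 0.127
grasp_force: 40.0
```

The collar lies on the insert (+4 N). Turning clockwise.

Request:
drive_tool(
  commands=[
    {"xyz": [0, 0, 0], "rot": [0, 0, 4], "jaw": -1},
    {"xyz": [0, 0, 0], "rot": [0, 0, 4], "jaw": -1},
    {"xyz": [0, 0, 0], "rot": [0, 0, 0], "jaw": -1},
  ],
)

```text
t: 13.98
eef_pos: [0.5749, -0.232, 0.1036]
orientation: [3.14, 0.084, 0.001]
ft_force: [0.6, 0.2, 3.1]
opening: 0.124
grasp_force: 40.0
```

```bash
cat > st.py <<'E'
from h import *
o=robot.get_obs();goto(o,[.5745,-.2317,.1046],11.0);print(o["eef_pos"],o["torque"])
E
python3 st.py
```

```text
shift tool mm [-0.4 -0.3 -1. ] rot z deg -7.9 yaw 3.1 tilt 0.06 F [0.6 0.2 3.1] t 13.97 j6 0.99
[ 0.57492139 -0.23199852  0.10359154] [ 0.12838599  0.1723169  -0.06938275]
```

Request:
drive_tool(
  commands=[
    {"xyz": [0, 0, 0], "rot": [0, 0, 4], "jaw": -1},
    {"xyz": [0, 0, 0], "rot": [0, 0, 4], "jaw": -1},
    {"xyz": [0, 0, 0], "rot": [0, 0, 0], "jaw": -1},
  ],
)

```text
t: 14.35
eef_pos: [0.5749, -0.232, 0.1035]
orientation: [3.138, -0.134, 0.001]
ft_force: [0.1, 0.2, 2.3]
opening: 0.125
grasp_force: 40.0
```

```bash
python3 st.py
```

```text
shift tool mm [-0.4 -0.3 -1.1] rot z deg -15.9 yaw -4.9 tilt 0.05 F [0.1 0.2 2.3] t 14.35 j6 1.13
[ 0.5748776  -0.23200636  0.10353125] [ 0.03977053  0.0750498  -0.00947508]
```

Turning freely. Continuing toward the stop.

Request:
drive_tool(
  commands=[
    {"xyz": [0, 0, 0], "rot": [0, 0, 4], "jaw": -1},
    {"xyz": [0, 0, 0], "rot": [0, 0, 4], "jaw": -1},
    {"xyz": [0, 0, 0], "rot": [0, 0, 4], "jaw": -1},
    {"xyz": [0, 0, 0], "rot": [0, 0, 0], "jaw": -1},
  ],
)

```text
t: 14.85
eef_pos: [0.5749, -0.2318, 0.1035]
orientation: [3.108, -0.461, 0.001]
ft_force: [0.2, 0.3, 3.7]
opening: 0.125
grasp_force: 40.0
```

```bash
python3 st.py
```

```text
shift tool mm [-0.4  0.  -1.1] rot z deg -27.9 yaw -16.9 tilt 0.05 F [0.2 0.3 3.7] t 14.85 j6 1.34
[ 0.57491449 -0.23182383  0.10346503] [ 0.18141654  0.06093692 -0.02998664]
```

Request:
drive_tool(
  commands=[
    {"xyz": [0, 0, 0], "rot": [0, 0, 3], "jaw": -1},
    {"xyz": [0, 0, 0], "rot": [0, 0, 2], "jaw": -1},
    {"xyz": [0, 0, 0], "rot": [0, 0, 0], "jaw": -1},
  ],
)

```text
t: 15.22
eef_pos: [0.575, -0.2317, 0.1035]
orientation: [-3.084, 0.597, -0.002]
ft_force: [1.4, 0.9, 2.5]
opening: 0.126
grasp_force: 40.0
```

```bash
python3 st.py
```

```text
shift tool mm [-0.5  0.2 -1.1] rot z deg -32.9 yaw -21.9 tilt 0.06 F [1.4 0.9 2.5] t 15.22 j6 1.43
[ 0.57502531 -0.23165672  0.10345153] [ 0.3256405  -0.23529219  0.03172946]
```

Request:
drive_tool(
  commands=[
    {"xyz": [0, 0, 0], "rot": [0, 0, 2], "jaw": -1},
    {"xyz": [0, 0, 0], "rot": [0, 0, 0], "jaw": -1},
  ],
)

```text
t: 15.48
eef_pos: [0.5749, -0.2317, 0.1034]
orientation: [-3.073, 0.653, -0.001]
ft_force: [1.3, 0.7, 4.3]
opening: 0.126
grasp_force: 40.0
```

```bash
python3 st.py
```

```text
shift tool mm [-0.4  0.2 -1.2] rot z deg -35.0 yaw -24.0 tilt 0.05 F [1.3 0.7 4.3] t 15.47 j6 1.47
[ 0.57493263 -0.2316712   0.10340037] [ 0.37063211 -0.34390006  0.13841231]
```

Request:
drive_tool(
  commands=[
    {"xyz": [0, 0, 0], "rot": [0, 0, 1.5], "jaw": -1},
    {"xyz": [0, 0, 0], "rot": [0, 0, 0], "jaw": -1},
  ],
)

```text
t: 15.72
eef_pos: [0.5749, -0.2317, 0.1034]
orientation: [-3.064, 0.693, -0.001]
ft_force: [1.5, 2.2, 4.1]
opening: 0.127
grasp_force: 40.0
```

```bash
python3 st.py
```

```text
shift tool mm [-0.3  0.2 -1.2] rot z deg -36.5 yaw -25.5 tilt 0.04 F [1.5 2.2 4.1] t 15.72 j6 1.49
[ 0.57486992 -0.23169978  0.10337523] [ 0.47859062 -0.43745887  0.25452675]
```

Mz is 0.25 N m at 36.5°, so it is at the stop. Easing the torque slightly and pulling straight up.

Request:
drive_tool(
  commands=[
    {"xyz": [0, 0, 0], "rot": [0, 0, -1], "jaw": -1},
    {"xyz": [0, 0, -1], "rot": [0, 0, 0], "jaw": -1},
    {"xyz": [0, 0, -1.5], "rot": [0, 0, 0], "jaw": -1},
    {"xyz": [0, 0, -1.5], "rot": [0, 0, 0], "jaw": -1},
    {"xyz": [0, 0, -1.5], "rot": [0, 0, 0], "jaw": -1},
  ],
  grip_force=50,
)

```text
t: 16.35
eef_pos: [0.5731, -0.2312, 0.1061]
orientation: [-3.069, 0.666, 0.006]
ft_force: [4.4, -0.3, -11.9]
opening: 0.125
grasp_force: 50.0
```

```bash
python3 st.py
```

```text
shift tool mm [ 1.5 -0.2  1.5] rot z deg -35.5 yaw -24.5 tilt 0.22 F [  4.4  -0.3 -11.9] t 16.35 j6 1.48
[ 0.57306714 -0.23124184  0.10611792] [-0.06475163 -0.95848016  0.20687397]
```

Request:
drive_tool(
  commands=[
    {"xyz": [0, 0, -2], "rot": [0, 0, 0], "jaw": -1},
    {"xyz": [0, 0, -2], "rot": [0, 0, 0], "jaw": -1},
    {"xyz": [0, 0, 0], "rot": [0, 0, 0], "jaw": -1},
  ],
)

```text
t: 16.73
eef_pos: [0.5733, -0.2311, 0.1118]
orientation: [-3.069, 0.666, 0.005]
ft_force: [1.2, 0.1, -13.9]
opening: 0.122
grasp_force: 50.0
```

```bash
python3 st.py
```

```text
shift tool mm [1.4 0.  7.2] rot z deg -35.5 yaw -24.5 tilt 0.2 F [  1.2   0.1 -13.9] t 16.73 j6 1.48
[ 0.57327816 -0.23112865  0.11176558] [ 0.1321359  -0.46373239  0.11625835]
```

Request:
drive_tool(
  commands=[
    {"xyz": [0, 0, -3], "rot": [0, 0, 0], "jaw": -1},
    {"xyz": [0, 0, -3], "rot": [0, 0, 0], "jaw": -1},
    {"xyz": [0, 0, -3], "rot": [0, 0, 0], "jaw": -1},
    {"xyz": [0, 0, -3], "rot": [0, 0, 0], "jaw": -1},
    {"xyz": [0, 0, -3], "rot": [0, 0, 0], "jaw": -1},
  ],
)

```text
t: 17.35
eef_pos: [0.5741, -0.2318, 0.1279]
orientation: [3.07, -0.666, -0.001]
ft_force: [-0.9, 0.6, -11.5]
opening: 0.123
grasp_force: 50.0
```

```bash
python3 st.py
```

```text
shift tool mm [ 0.3 -0.2 23.3] rot z deg -35.5 yaw -24.5 tilt 0.05 F [ -0.9   0.6 -11.5] t 17.35 j6 1.48
[ 0.57412849 -0.23175506  0.12793562] [0.15940763 0.05244262 0.13505027]
```

Request:
drive_tool(
  commands=[
    {"xyz": [0, 0, -4], "rot": [0, 0, 0], "jaw": -1},
    {"xyz": [0, 0, -4], "rot": [0, 0, 0], "jaw": -1},
    {"xyz": [0, 0, -4], "rot": [0, 0, 0], "jaw": -1},
    {"xyz": [0, 0, -8], "rot": [0, 0, 0], "jaw": -1},
    {"xyz": [0, 0, -10], "rot": [0, 0, 0], "jaw": -1},
  ],
)

```text
t: 17.98
eef_pos: [0.5749, -0.2321, 0.1589]
orientation: [3.07, -0.666, 0.002]
ft_force: [-0.2, 0.3, -3.4]
opening: 0.124
grasp_force: 50.0
```

Request:
drive_tool(
  commands=[
    {"xyz": [0, 0, -5], "rot": [0, 0, 0], "jaw": -1},
    {"xyz": [0, 0, 0], "rot": [0, 0, 0], "jaw": -1},
    {"xyz": [0, 0, 0], "rot": [0, 0, 0], "jaw": -1},
  ],
)

```text
t: 18.35
eef_pos: [0.5743, -0.2316, 0.1624]
orientation: [-3.07, 0.666, 0.001]
ft_force: [-0.5, 0.6, -4.2]
opening: 0.122
grasp_force: 50.0
```

```bash
python3 st.py
python3 - <<'E'
from h import *
s=cam("side")["pixels"]; w=cam("wrist")["pixels"]; 
cv2.imwrite("pics/out.png",np.hstack([cv2.resize(s[140:260,260:380],(400,400),interpolation=cv2.INTER_CUBIC),cv2.resize(w[:300,120:520],(400,300))[:,:].copy() if 0 else cv2.resize(w[0:400,120:520],(400,400))])[:,:,::-1])
E
```

```text
shift tool mm [ 0.3 -0.  57.8] rot z deg -35.5 yaw -24.5 tilt 0.04 F [-0.5  0.6 -4.2] t 18.35 j6 1.48
[ 0.57430152 -0.23161556  0.16237456] [0.08077612 0.01145113 0.04311828]
```

View pics/out.png

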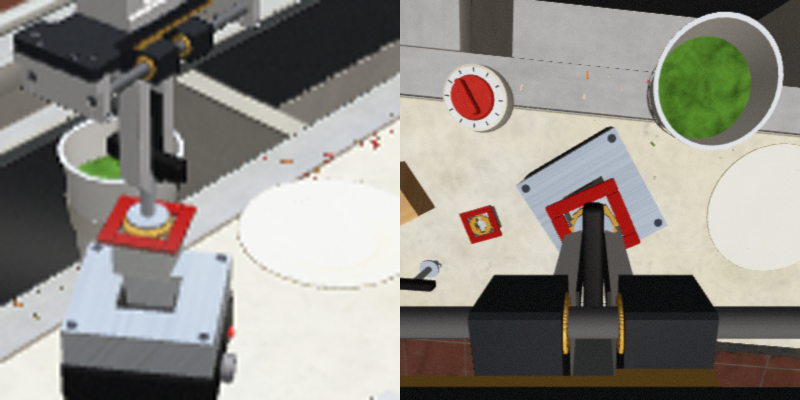

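The plug is fully out and held. Before carrying it over, I'll check the plate centre and clearance from the cup and bottle.

Run:
```python
from h import *
o=robot.get_obs()
t0=cv2.imread("pics/top0.png")[:,:,::-1]; s0=cv2.imread("pics/side0.png")[:,:,::-1]
rt=cam("top");ct=ext(rt);rs=cam("side");cs=ext(rs)
for n,im,c in(("top",t0,ct),("side",s0,cs)):
    h=cv2.cvtColor(np.ascontiguousarray(im),cv2.COLOR_RGB2HSV); m=((h[...,0]>3)&(h[...,0]<14)&(h[...,1]>190)&(h[...,2]>120)).astype(np.uint8)
    k,l,st,ce=cv2.connectedComponentsWithStats(m)
    for i in range(1,k):
        if st[i,4]>60: print(n,st[i],ce[i],[onz(c,ce[i],z).round(3)[:2] for z in(.02,.12)], "top px",[onz(c,(ce[i][0],st[i][1]),z).round(3)[:2] for z in (.15,.2)])
P=[c[0]@np.c_[c[1],c[2]] for c in(ct,cs)]
for l in["deli_cup"]:
    for d in robot.recognise(l,"side"): print(l,d["p"],onz(cs,d["box"][:2],.05))
print("plate proj top rim:",proj(ct,[.4725,-.409,.018]))
for n,c in(("top",ct),("side",cs)):
    d=robot.masks_of("side_plate",n)
    if d: print(n,cv2.minEnclosingCircle(np.array([onz(c,p,.018)[:2] for p in np.argwhere(d[0]["region"])[:,::-1]],np.float32)))
goto(o,[.4725,-.409,.19],-24.5)
```

```text
top [374 297  22  22 235] [383.13617021 307.39148936] [array([ 0.321, -0.459]), array([ 0.321, -0.447])] top px [array([ 0.343, -0.443]), array([ 0.342, -0.436])]
top [516 312  25  27 289] [526.44290657 324.61245675] [array([ 0.293, -0.806]), array([ 0.295, -0.765])] top px [array([ 0.323, -0.754]), array([ 0.323, -0.733])]
side [591  46  10  12  97] [595.22680412  51.19587629] [array([-0.406, -1.948]), array([-0.313, -1.609])] top px [array([-0.298, -1.578]), array([-0.25 , -1.403])]
side [587  64   9  19  64] [590.71875   72.203125] [array([-0.33 , -1.641]), array([-0.246, -1.341])] top px [array([-0.238, -1.343]), array([-0.195, -1.186])]
side [425 136  21  16 220] [435.20909091 143.39090909] [array([ 0.29 , -0.822]), array([ 0.294, -0.627])] top px [array([ 0.297, -0.613]), array([ 0.299, -0.512])]
side [412 167  21  27 414] [421.96135266 180.13285024] [array([ 0.316, -0.584]), array([ 0.317, -0.42 ])] top px [array([ 0.321, -0.433]), array([ 0.321, -0.347])]
side [410 204  18  15 212] [418.16981132 211.52358491] [array([ 0.315, -0.425]), array([ 0.316, -0.281])] top px [array([ 0.318, -0.267]), array([ 0.318, -0.193])]
deli_cup 0.68 [ 0.63345303 -0.37009728  0.05      ]
plate proj top rim: [363.63389931 244.72152238]
top ((0.472129225730896, -0.40981537103652954), 0.07573969662189484)
side ((0.47143977880477905, -0.4021724462509155), 0.07751794159412384)
shift tool mm [-19.  203.6 -27.9] rot z deg 0.0 yaw -24.5 tilt 0.07 F [-1.  -0.2 -3.6] t 18.45 j6 1.48
```

Request:
drive_tool(
  commands=[
    {"xyz": [0, 0, -14], "rot": [0, 0, 0], "jaw": -1},
    {"xyz": [0, 10, -14], "rot": [0, 0, 0], "jaw": -1},
    {"xyz": [-4, 35, 0], "rot": [0, 0, 0], "jaw": -1},
    {"xyz": [-4, 40, 0], "rot": [0, 0, 0], "jaw": -1},
    {"xyz": [-4, 40, 0], "rot": [0, 0, 0], "jaw": -1},
  ],
)

```text
t: 19.32
eef_pos: [0.5115, -0.3426, 0.1927]
orientation: [3.068, -0.666, 0.004]
ft_force: [0.4, -0.4, -3.3]
opening: 0.121
grasp_force: 50.0
```

Request:
drive_tool(
  commands=[
    {"xyz": [-4, 40, 0], "rot": [0, 0, 0], "jaw": -1},
    {"xyz": [-3, 28, 0], "rot": [0, 0, 0], "jaw": -1},
    {"xyz": [0, 10, 0], "rot": [0, 0, 0], "jaw": -1},
    {"xyz": [0, 0, 0], "rot": [0, 0, 0], "jaw": -1},
    {"xyz": [0, 0, 0], "rot": [0, 0, 0], "jaw": -1},
  ],
)

```text
t: 19.95
eef_pos: [0.4738, -0.4077, 0.191]
orientation: [-3.07, 0.665, -0.001]
ft_force: [0.4, 0.2, -3.2]
opening: 0.123
grasp_force: 50.0
```

```bash
cat > st.py <<'E'
from h import *
o=robot.get_obs();goto(o,[.4725,-.409,.072],-24.5);print(o["eef_pos"],o["torque"],o["opening"])
E
python3 st.py
```

```text
shift tool mm [ -0.6   1.8 119. ] rot z deg 0.1 yaw -24.4 tilt 0.04 F [ 0.4  0.2 -3.2] t 19.95 j6 1.15
[ 0.47376088 -0.40769671  0.19098476] [ 0.04050812  0.01556292 -0.00909422] 0.12254348004988087
```

Request:
drive_tool(
  commands=[
    {"xyz": [-0.6, 1.6, 25], "rot": [0, 0, 0], "jaw": -1},
    {"xyz": [0, 0, 35], "rot": [0, 0, 0], "jaw": -1},
    {"xyz": [0, 0, 25], "rot": [0, 0, 0], "jaw": -1},
    {"xyz": [0, 0, 12], "rot": [0, 0, 0], "jaw": -1},
    {"xyz": [0, 0, 5], "rot": [0, 0, 0], "jaw": -1},
  ],
)

```text
t: 20.58
eef_pos: [0.4723, -0.4091, 0.0884]
orientation: [-3.07, 0.664, 0.001]
ft_force: [0.2, -0.6, -2.9]
opening: 0.122
grasp_force: 50.0
```

Request:
drive_tool(
  commands=[
    {"xyz": [0, 0, 4], "rot": [0, 0, 0], "jaw": -1},
    {"xyz": [0, 0, 4], "rot": [0, 0, 0], "jaw": -1},
    {"xyz": [0, 0, 2], "rot": [0, 0, 0], "jaw": -1},
    {"xyz": [0, 0, 1], "rot": [0, 0, 0], "jaw": -1},
    {"xyz": [0, 0, 0], "rot": [0, 0, 0], "jaw": -1},
  ],
)

```text
t: 21.2
eef_pos: [0.4719, -0.4099, 0.0778]
orientation: [3.07, -0.666, 0.0]
ft_force: [-0.1, 0.4, -4.3]
opening: 0.127
grasp_force: 50.0
```

```bash
python3 st.py
```

```text
shift tool mm [ 0.2 -1.1  5.8] rot z deg 0.0 yaw -24.5 tilt 0.0 F [-0.1  0.4 -4.3] t 21.2 j6 1.14
[ 0.47188915 -0.40989493  0.07779889] [ 0.05343263 -0.01027423  0.06824462] 0.12728696153796829
```

Request:
drive_tool(
  commands=[
    {"xyz": [0, 0, 1], "rot": [0, 0, 0], "jaw": -1},
    {"xyz": [0, 0, 1], "rot": [0, 0, 0], "jaw": -1},
    {"xyz": [0, 0, 0], "rot": [0, 0, 0], "jaw": -1},
  ],
)

```text
t: 21.58
eef_pos: [0.4719, -0.4098, 0.0756]
orientation: [-3.07, 0.666, 0.0]
ft_force: [-0.2, -0.9, -2.9]
opening: 0.118
grasp_force: 50.0
```

Request:
drive_tool(
  commands=[
    {"xyz": [0, 0, 1], "rot": [0, 0, 0], "jaw": -1},
    {"xyz": [0, 0, 0], "rot": [0, 0, 0], "jaw": -1},
  ],
)

```text
t: 21.82
eef_pos: [0.472, -0.4101, 0.075]
orientation: [3.07, -0.666, 0.001]
ft_force: [0.0, -0.9, -2.9]
opening: 0.124
grasp_force: 50.0
```

Request:
drive_tool(
  commands=[
    {"xyz": [0, 0, 1], "rot": [0, 0, 0], "jaw": -1},
    {"xyz": [0, 0, 0], "rot": [0, 0, 0], "jaw": -1},
  ],
)

```text
t: 22.08
eef_pos: [0.4722, -0.41, 0.0741]
orientation: [3.07, -0.666, 0.001]
ft_force: [-0.5, -0.8, -1.1]
opening: 0.118
grasp_force: 50.0
```

Request:
drive_tool(
  commands=[
    {"xyz": [0, 0, 0.7], "rot": [0, 0, 0], "jaw": -1},
    {"xyz": [0, 0, 0], "rot": [0, 0, 0], "jaw": -1},
  ],
)

```text
t: 22.32
eef_pos: [0.472, -0.4099, 0.0731]
orientation: [3.07, -0.666, 0.0]
ft_force: [0.1, -0.3, -1.9]
opening: 0.121
grasp_force: 50.0
```

Request:
drive_tool(
  commands=[
    {"xyz": [0, 0, 0.7], "rot": [0, 0, 0], "jaw": -1},
    {"xyz": [0, 0, 0], "rot": [0, 0, 0], "jaw": -1},
  ],
)

```text
t: 22.58
eef_pos: [0.4719, -0.4098, 0.0723]
orientation: [-3.07, 0.666, 0.0]
ft_force: [-0.4, 0.3, -1.2]
opening: 0.124
grasp_force: 50.0
```

Request:
drive_tool(
  commands=[
    {"xyz": [0, 0, 0.7], "rot": [0, 0, 0], "jaw": -1},
    {"xyz": [0, 0, 0], "rot": [0, 0, 0], "jaw": -1},
  ],
)

```text
t: 22.82
eef_pos: [0.472, -0.4099, 0.0717]
orientation: [3.07, -0.666, 0.0]
ft_force: [0.1, -0.0, -2.6]
opening: 0.125
grasp_force: 50.0
```

```bash
python3 st.py
```

```text
shift tool mm [ 0.1 -1.1 -0.3] rot z deg 0.0 yaw -24.5 tilt 0.01 F [ 0.1 -0.  -2.6] t 22.82 j6 1.14
[ 0.47195301 -0.40991784  0.07170374] [-0.01036575  0.02553689 -0.04164293] 0.12480738702147089
```

Request:
drive_tool(
  commands=[
    {"xyz": [0, 0, 0.7], "rot": [0, 0, 0], "jaw": -1},
    {"xyz": [0, 0, 0], "rot": [0, 0, 0], "jaw": -1},
  ],
)

```text
t: 23.08
eef_pos: [0.472, -0.41, 0.0715]
orientation: [3.07, -0.666, 0.0]
ft_force: [-1.0, 1.3, 2.6]
opening: 0.124
grasp_force: 50.0
```

Request:
drive_tool(
  commands=[
    {"xyz": [0, 0, 0.5], "rot": [0, 0, 0], "jaw": -1},
    {"xyz": [0, 0, 0], "rot": [0, 0, 0], "jaw": -1},
  ],
)

```text
t: 23.32
eef_pos: [0.472, -0.41, 0.0708]
orientation: [3.07, -0.666, 0.001]
ft_force: [-0.8, 0.8, 2.0]
opening: 0.122
grasp_force: 50.0
```

The collar is seated and the plug is on the plate. Easing off the spring and releasing.

Request:
drive_tool(
  commands=[
    {"xyz": [0, 0, -0.6], "rot": [0, 0, 0], "jaw": -1},
    {"xyz": [0, 0, 0], "rot": [0, 0, 0], "jaw": -1},
    {"xyz": [0, 0, 0], "rot": [0, 0, 0], "jaw": -0.6},
    {"xyz": [0, 0, 0], "rot": [0, 0, 0], "jaw": -0.4},
    {"xyz": [0, 0, 0], "rot": [0, 0, 0], "jaw": -0.2},
  ],
  grip_force=10,
)

```text
t: 23.95
eef_pos: [0.4718, -0.4096, 0.0707]
orientation: [-3.07, 0.666, 0.001]
ft_force: [0.0, 1.1, -0.1]
opening: 0.368
grasp_force: 0.0
```

Request:
drive_tool(
  commands=[
    {"xyz": [0, 0, 0], "rot": [0, 0, 0], "jaw": 0},
    {"xyz": [0, 0, 0], "rot": [0, 0, 0], "jaw": 0},
    {"xyz": [0, 0, -10], "rot": [0, 0, 0], "jaw": 0},
    {"xyz": [0, 0, -30], "rot": [0, 0, 0], "jaw": 0},
    {"xyz": [0, 0, -40], "rot": [0, 0, 0], "jaw": 0},
  ],
)

```text
t: 24.58
eef_pos: [0.4713, -0.4092, 0.1513]
orientation: [-3.069, 0.666, 0.003]
ft_force: [1.4, 0.2, -0.0]
opening: 0.498
grasp_force: 0.0
```

Request:
drive_tool(
  commands=[
    {"xyz": [0, 0, -40], "rot": [0, 0, 0], "jaw": 0},
    {"xyz": [-50, 0, 0], "rot": [0, 0, 0], "jaw": 0},
    {"xyz": [-50, 0, 0], "rot": [0, 0, 0], "jaw": 0},
    {"xyz": [0, 0, 0], "rot": [0, 0, 0], "jaw": 0},
    {"xyz": [0, 0, 0], "rot": [0, 0, 0], "jaw": 0},
  ],
)

```text
t: 25.2
eef_pos: [0.3817, -0.3693, 0.1923]
orientation: [3.068, -0.666, 0.004]
ft_force: [0.8, 0.5, -0.3]
opening: 0.501
grasp_force: 0.0
```

```bash
python3 st.py
python3 - <<'E'
from h import *
s=cam("side")["pixels"]; t=cam("top")["pixels"]
cv2.imwrite("pics/fin.png",np.hstack([cv2.resize(s[110:310,220:420],(400,400),interpolation=cv2.INTER_CUBIC),cv2.resize(t[130:330,220:420],(400,400),interpolation=cv2.INTER_CUBIC)])[:,:,::-1])
E
```

```text
shift tool mm [ 98.8  -1.7 120.6] rot z deg -0.0 yaw -24.5 tilt 0.17 F [ 0.8  0.5 -0.3] t 25.2 j6 1.07
[ 0.38165056 -0.36926422  0.19228526] [ 0.09988166 -0.01572482 -0.02292803] 0.5007778772368671
```

View pics/fin.png

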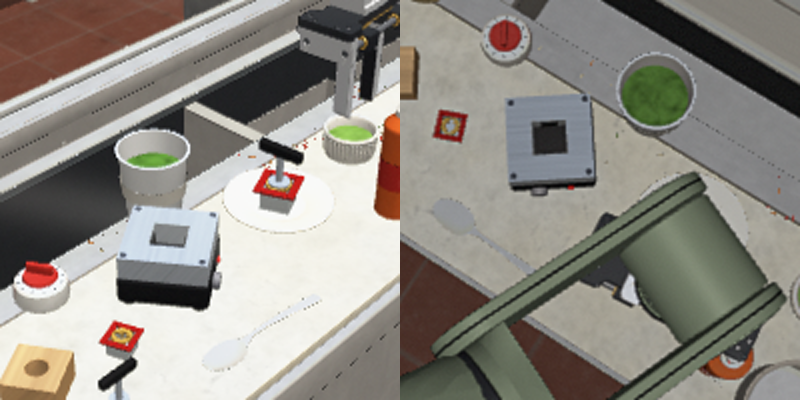

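The plug stands upright at (279,200), in the middle of the plate, with the puller in it. The bore and the block are empty and nothing else has moved. Handing in.

```bash
python3 -c "
from bench import robot
print(robot.get_obs()['qvel'].round(3)); print(robot.finish_job())"
```

```text
[ 0.003  0.011 -0.002 -0.001  0.003  0.   ]
the job is handed in; nothing more can be done
None
```

Job handed in at about 25 s: the plug was pulled straight out and stands upright on the middle of the side plate with the puller still in it, the gripper is clear, and nothing else visibly moved (the verdict itself wasn't shown).

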